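# Close the canister with the double lid and take the transport cover off

## Task

Close the open steel canister: take the red knob, pull the nested double lid straight up out of its spring-clip dock, and lower the inner lid and the yellow cover together, gently, onto the canister until the inner lid is seated, and only then let go. Then grip the yellow cover by its collar and lift it off alone, leaving the inner lid seated and undisturbed on the canister; finish while still holding the cover level in the gripper, about 10 cm above the inner lid it came from. Do not shove the canister or disturb the other things on the bench.

Things in the scene. Friction and masses are not known exactly. Their poses are not given: they have to be found in the camera images.
- dock: Fixed dock: dark steel base 100 x 156 x 8 mm with an aluminium seat ring (outer diameter 74, bore 66, top 30 mm above the bench) in its middle and a sprung clip at each end of its long (y) side, at y = +60 and -60 mm. Origin: centre of the underside, z up. A straight upward pull of about 5 to 15 N on the lid pair spreads the clips, skirt sliding past; clear after 25 mm.
- clip_a_nose (a point): Centre of the blue nose bar (diameter 14, 22 mm long plus round ends) of the clip at the dock's +y end, 45 mm above the bench. It reaches about 3 mm over the rim of the docked cover and swings outward on a pivot below. The clip is 26 mm wide, its top 57 mm above the bench.
- clip_b_nose (a point): The same on the clip at the dock's -y end.
- inner_lid: Inner lid, 0.16 kg: aluminium disc, diameter 76, 5 mm thick; below it a white plug (diameter 61, narrowing to 53 at the foot, 10 mm deep); on top a plain red knob, a cylinder of diameter 18 from 5 to 57 mm above the origin. Origin: centre of the disc's underside (the seating face), z up. Starts on the dock's ring, origin 30 mm above the bench. Lifted by the knob, it carries the yellow cover.
- outer_cover: Yellow cover, 0.09 kg: disc of diameter 90, 4 mm thick, 12 mm skirt below its edge. Origin: centre of the disc's underside, z up. On top a round collar (see collar_top). A 25 mm bore runs right through, round the red knob with 3.5 mm to spare. Nested, it lies loose on the inner lid's disc, its origin 5 mm above the inner lid's; the knob stands 26 mm out of the collar.
- knob_top (a point): Centre of the top of the inner lid's red knob, 57 mm above the inner lid's origin.
- collar_top (a point): Centre of the top edge of the yellow cover's collar, 26 mm above the cover's origin. The collar is 36 mm in outer diameter (34 to 37 to the touch) and 22 mm high above the disc's top. Gripped across its outside, with the knob free between the fingers, it lifts the cover alone.
- canister: Loose open steel canister with a green band, 0.9 kg, outer diameter 74, height 60, bore 66 mm. Origin: centre of its underside. The inner lid is seated when its disc lies on the rim (its origin 60 mm above the canister's) with the plug in the bore, 2.5 mm to spare all round.
- canister_mouth (a point): Centre of the canister's mouth, in the plane of the rim, 60 mm above the bench.
- beaker_500: Bystander: 500 ml beaker, 100 x 100 x 136 mm. Origin at the underside's centre.
- timer: Bystander: lab timer, 54 x 66 x 22 mm. Origin at the underside's centre.
- petri_0: Bystander: clear petri dish, diameter 74, height 16 mm. Origin at the underside's centre.
- cal_bottle_0: Bystander: small white bottle with red cap, diameter 45, height 83 mm. Origin at the underside's centre.
- reagent_bottle_3: Bystander: amber bottle with white cap, diameter 54, height 112 mm. Origin at the underside's centre.
- beaker_100: Bystander: 100 ml plastic beaker, diameter 71, height 71 mm. Origin at the underside's centre.
- marker_red: Bystander: marker pen with red cap lying on the bench, 135 mm long, 17 mm thick. Origin below its middle.

How it is judged (in metres and radians):
On the way, in this order (a step that is already met when the one before it is completed fails the run):
1. the nested pair is out of the dock, the knob in the fingers, the cover still on the inner lid (z of inner_lid in the frame of dock above 0.06 m and contact force between the fingers and inner_lid above 0.5 N and z of outer_cover in the frame of inner_lid between 0.002 and 0.009 m and horizontal distance between outer_cover and inner_lid below 0.007 m), for 0.1 s.
2. the pair is lowered, with the knob still in the fingers: inner lid seated on the canister, cover still nested on it (z of inner_lid in the frame of canister between 0.057 and 0.063 m and horizontal distance between inner_lid and canister below 0.005 m and angle between inner_lid's own z axis and vertical below 0.07 rad and contact force between the fingers and inner_lid above 0.5 N and z of outer_cover in the frame of inner_lid between 0.002 and 0.009 m and horizontal distance between outer_cover and inner_lid below 0.007 m), for 0.1 s.
At the end, for the whole second after the job is handed in: Inner lid on the canister: origin 57-63 mm above its origin, within 5 mm of centre, level within 0.07 rad, at rest, not touched by the robot. Cover held still in the fingers, level within 0.25 rad, origin 125-300 mm above and within 150 mm of the canister's, clear of lid, canister and dock (z of inner_lid in the frame of canister between 0.057 and 0.063 m and horizontal distance between inner_lid and canister below 0.005 m and angle between inner_lid's own z axis and vertical below 0.07 rad and linear speed of inner_lid below 0.02 m/s and angle between canister's own z axis and vertical below 0.05 rad and z of outer_cover in the frame of canister between 0.125 and 0.3 m and horizontal distance between outer_cover and canister below 0.15 m and angle between outer_cover's own z axis and vertical below 0.25 rad and linear speed of outer_cover below 0.03 m/s and contact force between the fingers and outer_cover above 1 N and contact force between outer_cover and inner_lid below 0.05 N and contact force between outer_cover and canister below 0.05 N and contact force between outer_cover and dock below 0.05 N and contact force between each of the arm, the fingers and inner_lid below 0.1 N); the arm keeps its last pose, push and grip.
It fails at once if the cover comes off the inner lid while the inner lid is not seated on the canister, or the inner lid is unseated once the cover is off (distance between outer_cover and inner_lid above 0.025 m and not (z of inner_lid in the frame of canister between 0.057 and 0.063 m and horizontal distance between inner_lid and canister below 0.005 m and angle between inner_lid's own z axis and vertical below 0.07 rad)).
It fails at once if the canister is shoved more than 25 mm or tipped (distance of canister from where it was at the start of the episode above 0.025 m or angle between canister's own z axis and vertical above 0.2 rad).
It fails at once if the inner lid is rammed onto the canister with more than 45 N (contact force between inner_lid and canister above 45 N).
It fails at once if a bystander is shifted more than 30 mm (distance of any of beaker_500, timer, petri_0, cal_bottle_0, reagent_bottle_3, beaker_100, marker_red from where it was at the start of the episode above 0.03 m).
It also fails if it takes over 48 s, if anything falls off the work surface, if the arm or the gripper's body presses on something with over 40 N, if the wrist force passes 120 N, or if a joint passes its speed limit or range.

## Robot

A 6-joint arm with a two-finger parallel gripper is mounted at the origin on a cart in front of the work surface, level with it; the furniture and walls round the work are solid. World frame = base frame: x ahead of the robot, y to its left, z up, the work surface at z = 0. Lengths are in mm, angles in rad, forces in N, time in s.
With the tool pointing down it reaches from about 275 to 750 mm from the base axis. Payload 10.2 kg.
Tool frame: the origin (TCP) lies at the very end of the fingers, on their centre line; the grasp point (between the pads) lies 19 mm behind it; x points along the fingers, y is the direction in which the jaws open and shut, and the axes are right-handed (so a half turn about x gives the same grasp; the last joint's range is limited). The gripper opens to 85 mm and grips with 20 to 120 N. Pads are 22 mm wide; open, the fingers measure 114 mm over their backs; the gripper's body (76 mm by 85 mm) begins 54 mm behind the grasp point. The pads swing forward as they close: fully open they stand 13 mm farther back than shut.
Start: joints at [-1.412, 0.313, 1.498, -0, 1.331, -0.223], TCP at [195.598, -487.209, 207.794] pointing down, gripper open.
Joint ranges: [-2.94, 2.94], [-0.97, 2.17], [0.19, 2.56], [-1.23, 4.37], [0.02, 3.11], [-2.88, 2.88]. Speed limits (rad/s): [2.39, 2.39, 3.01, 3.14, 3.14, 3.14].

## Interface

Orientations are given as a unit quaternion [w, x, y, z].
In Python, from rig import ctrl, viewer, order gives the robot as it stands. The module is installed in compiled form; this text tells all that it offers.
- The arm moves only by the tool carry_out, never from a script. Its argument "deltas" is a list of rows, each a list of 7 numbers: the gripper command: -1 is fully open, 1 is shut, values between are in proportion, then the shift along the tool's x, y, z in mm, then the turn, a rotation vector about the tool's x, y, z in degrees. A call has exactly 5 rows; each row is the pose to reach, as a shift and turn from the pose commanded when the call began, along the tool's axes at that moment; what a row does not reach only later rows make up. A row lasts 1/8 s, in which the tool goes at most 62.5 mm and 10.7 degrees, less where a joint would pass 70% of its speed; a pose out of reach is approached as far as the arm can. A call with a gripper value outside its range is refused whole. The fingers move at their own pace and stop on an object; "newtons" is the grip in N (left out, the last holds). Time passes only in rows, so rows that repeat a pose let the fingers close, or fill a call up. It gives the time, the measured TCP pose, the force and the opening at its end, in the units of the state.
- ctrl.sense(): the state, without advancing time (a new reading comes with each control period).
- viewer.capture(name): name is "scene" or "side" or "wrist"; returns the picture (420x560x3 uint8, red, green, blue); there is no depth.
- viewer.calibration(name): a dict with "fx", "fy", "cx", "cy" (pixels), "k1" (the pictures are not rectified: a ray, as slopes to the right and down, at radius r is drawn at 1 + k1 r^2 times it, then the intrinsics apply), "xyz" and "attitude" of the camera in the world; the wrist camera has in their place "T_tool_cam" (4x4, takes a point from camera to tool coordinates, whose origin is the TCP and whose axes are the tool frame's). Camera axes: x right, y down, z forward; pixel columns grow to the right and rows downward; lengths in mm; the calibration is good to about 2 mm. A picture is of the moment at which its call begins: read the wrist's pose just before it. calibration takes no time and is no camera call.
- order.finish_job(): hands the job in, once; it reports no verdict.
The state is a dict: "time_s": time; "joints": joint angles; "dq": joint speeds; "tau": joint torques, N m; "eef_pos": TCP position; "ee_rot": TCP orientation; "force": force on the tool from outside, world axes, zero at the start; "wrist_torque": the same for the moment, N m; "grip_width": opening from 0.0 (shut) to 1.0 (fully open).
Only numpy, scipy, OpenCV 4.12 (cv2) and the standard library are available. Lean on these libraries where they do the work, as an engineer would, in place of code of your own. Each camera call takes 0.05 s, during which the arm holds its last target. There are 200 camera calls.

## Working session

There is one attempt and no reset: what is moved stays moved. The work goes in short steps, Python scripts to look and compute and a tool call to move; the robot and the scene stay as the last step left them, time stands still between calls to the robot, and variables do not carry over. Pictures are saved under pics/ and viewed, about 8 in all and at most 12, crops included, and the job is handed in when it is done.

Besides the shell and the picture viewer there is one more tool, called after "Emit:" as name(argument=value, ...) on one line, values as JSON. carry_out: Moves the arm, as the interface text tells. Its arguments: {"type":"object","properties":{"deltas":{"type":"array"},"newtons":{"type":"number"}},"required":["deltas"]}

```bash
mkdir -p pics; python3 - <<'E'
from rig import ctrl, viewer, order
import cv2
s=ctrl.sense();print(s)
for n in("scene","side"):
    print(n,viewer.calibration(n)); cv2.imwrite(f"pics/{n}0.png",cv2.resize(viewer.capture(n)[:,:,::-1],(800,600)))
print(viewer.calibration("wrist"))
E
```

```text
{'time_s': 0.0, 'joints': array([-1.41237544e+00,  3.13481558e-01,  1.49843428e+00, -2.62622815e-05,
        1.33100022e+00, -2.23388838e-01]), 'dq': array([-0.00063308,  0.00040181,  0.00048978,  0.00075151, -0.00048024,
       -0.00046169]), 'tau': array([-4.78640723e-04, -4.12268972e+01, -2.59743619e+01, -1.83431198e-04,
        4.12587746e-03,  2.10836140e-05]), 'eef_pos': array([ 195.55621334, -486.91019619,  207.22000586]), 'ee_rot': array([ 0.13370588,  0.69426634,  0.13464175, -0.69425398]), 'force': array([0.91749745, 0.54248847, 0.12522964]), 'wrist_torque': array([-0.04395573, -0.0119421 , -0.01116037]), 'grip_width': 1.0000283925225426}
scene {'fx': 440.258487324722, 'fy': 440.258487324722, 'cx': 276.5413565985847, 'cy': 208.68489712, 'k1': -0.12548602335641532, 'xyz': array([-117.43002581,  768.30943933,  979.97398621]), 'attitude': array([ 0.15097164, -0.31762592,  0.85679139, -0.37713372])}
side {'fx': 539.5586364574405, 'fy': 539.5586364574405, 'cx': 277.5976474232112, 'cy': 216.19986934673614, 'k1': -0.048726092379071176, 'xyz': array([ 150.8403731 , 1308.66298213,  743.69576507]), 'attitude': array([ 0.07719152, -0.11879871,  0.84456483, -0.51637058])}
{'fx': 312.3397244661407, 'fy': 312.3397244661407, 'cx': 278.38947611912437, 'cy': 206.21070183257208, 'k1': -0.018280481426292773, 'T_tool_cam': array([[ 1.23104304e-03, -3.17085610e-01,  9.48396120e-01,
        -1.65395473e+02],
       [ 9.99999231e-01,  5.31877011e-04, -1.12019811e-03,
         7.37658763e-01],
       [-1.49231391e-04,  9.48396770e-01,  3.17086021e-01,
        -8.07070369e+01],
       [ 0.00000000e+00,  0.00000000e+00,  0.00000000e+00,
         1.00000000e+00]])}
```

View pics/scene0.png

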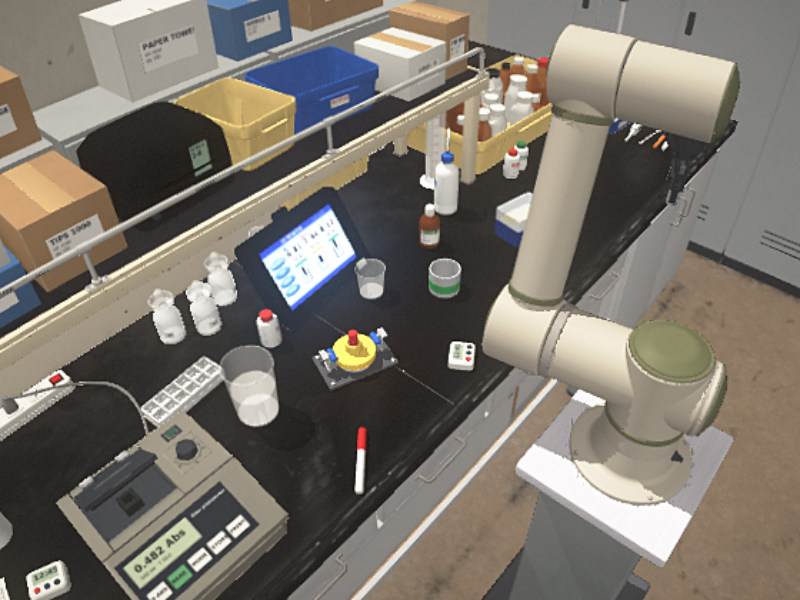

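View pics/side0.png

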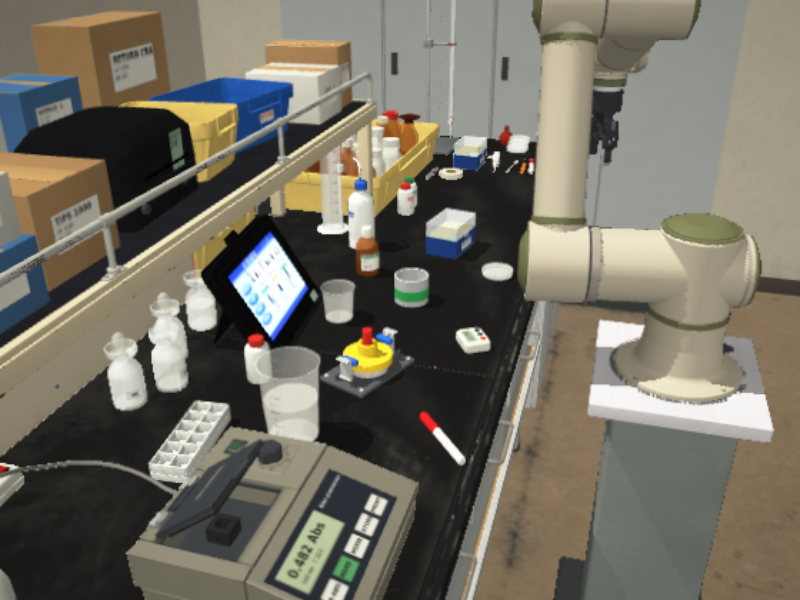

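The scene view shows the knob top at about (353,333) and the canister mouth at about (445,268). The side view has the knob top at (368,330) and the mouth at (411,275). The blue noses are near (333,356) and (376,337) in the scene view.

```bash
cat > h.py <<'E'
from rig import ctrl, viewer, order
import numpy as np, cv2
from scipy.spatial.transform import Rotation as R
def rot(q): return R.from_quat(np.roll(q,-1)).as_matrix()
def cam(n,s=None):
    c=viewer.calibration(n)
    if n=="wrist":
        s=s or ctrl.sense(); T=c["T_tool_cam"]; Rt=rot(s["ee_rot"])
        return c,Rt@T[:3,:3],Rt@T[:3,3]+s["eef_pos"]
    return c,rot(c["attitude"]),c["xyz"]
def K(c): return np.array([[c["fx"],0,c["cx"]],[0,c["fy"],c["cy"]],[0,0,1]]),np.array([c["k1"],0,0,0.])
def at_z(n,px,z,s=None,scale=1/1.428571):
    c,A,o=cam(n,s);k,d=K(c)
    u=cv2.undistortPoints(np.array([[px]],float)*scale,k,d)[0,0]
    r=A@[*u,1]; return o+r*(z-o[2])/r[2]
def proj(n,p,s=None):
    c,A,o=cam(n,s);k,d=K(c)
    q=A.T@(np.array(p,float)-o); return cv2.projectPoints(q[None],np.zeros(3),np.zeros(3),k,d)[0].ravel()
E
python3 - <<'E'
from h import *
np.set_printoptions(precision=1,suppress=True)
print(rot(ctrl.sense()["ee_rot"]))
for n,l in(("scene",[((353,333),87),((445,268),60),((333,356),45),((376,337),45),((371,266),71),((429,207),112),((268,314),83),((250,410),0),((247,357),136),((462,355),22)]),("side",[((368,330),87),((411,275),60),((346,361),45),((388,344),45),((338,285),71),((368,228),112),((497,270),16)])):
    for p,z in l: print(n,p,at_z(n,p,z))
E
```

```text
[[-0.   0.4 -0.9]
 [ 0.  -0.9 -0.4]
 [-1.  -0.  -0. ]]
scene (353, 333) [542.7 167.3  87. ]
scene (445, 268) [ 546.7 -139.2   60. ]
scene (333, 356) [559.2 212.5  45. ]
scene (376, 337) [528.9 116.6  45. ]
scene (371, 266) [673.2 -25.6  71. ]
scene (429, 207) [ 684.2 -249.9  112. ]
scene (268, 314) [721.  239.7  83. ]
scene (250, 410) [614.1 394.8   0. ]
scene (247, 357) [612.7 371.7 136. ]
scene (462, 355) [373.6  24.5  22. ]
side (368, 330) [542.1 168.6  87. ]
side (411, 275) [ 546.1 -135.6   60. ]
side (346, 361) [568.9 214.5  45. ]
side (388, 344) [515.1 136.8  45. ]
side (338, 285) [670.8 -25.4  71. ]
side (368, 228) [ 678.1 -247.6  112. ]
side (497, 270) [ 388.2 -307.6   16. ]
```

```bash
cat >> h.py <<'E'
def want(yaw):  # tool x down, tool y at yaw deg
    a=np.radians(yaw); y=np.array([np.cos(a),np.sin(a),0]); x=np.array([0,0,-1.]); return np.c_[x,y,np.cross(x,y)]
def delta(xyz,yaw,s=None):
    s=s or ctrl.sense(); A=rot(s["ee_rot"])
    print("shift",(A.T@(np.array(xyz)-s["eef_pos"])).round(1),"turn",np.degrees(R.from_matrix(A.T@want(yaw)).as_rotvec()).round(1))
E
python3 - <<'E'
from h import *
delta((546,-138,160),-20)
E
```

```text
shift [  47.6 -193.2 -455.2] turn [-48.1  -0.    0.1]
```

Emit:
carry_out(deltas=[[-1, 6, -23, -55, -6, 0, 0], [-1, 11, -46, -110, -14, 0, 0], [-1, 17, -70, -165, -24, 0, 0], [-1, 22, -93, -220, -34, 0, 0], [-1, 28, -116, -273, -44, 0, 0]], newtons=40)

```text
time_s: 0.72
eef_pos: [406.8, -276.2, 179.5]
ee_rot: [0.386, 0.592, 0.386, -0.592]
force: [0.9, -1.4, -0.4]
grip_width: 0.997
```

```bash
python3 - <<'E'
from h import *
s=ctrl.sense();print(s["eef_pos"],s["time_s"],s["force"]);delta((546,-138,160),-20)
E
```

```text
[ 406.82931814 -276.19980364  179.54607442] 0.725 [ 0.92351212 -1.4290369  -0.38427773]
shift [  19.6   71.6 -182.6] turn [-3.8 -0.   0. ]
```

Emit:
carry_out(deltas=[[-1, 6, 22, -55, -2, 0, 0], [-1, 12, 44, -112, -4, 0, 0], [-1, 18, 66, -168, -4, 0, 0], [-1, 20, 72, -183, -4, 0, 0], [-1, 20, 72, -183, -4, 0, 0]])

```text
time_s: 1.35
eef_pos: [546.2, -139.9, 159.3]
ee_rot: [-0.405, -0.579, -0.406, 0.58]
force: [-0.2, -0.3, 0.3]
grip_width: 1.001
```

```bash
python3 - <<'E'
from h import *
import pickle
s=ctrl.sense();print(s["eef_pos"],s["time_s"],s["force"])
im=viewer.capture("wrist")[:,:,::-1];cv2.imwrite("pics/w1.png",cv2.resize(im,(800,600)));cv2.imwrite("pics/w1raw.png",im)
pickle.dump(s,open("w1.pkl","wb"))
print(proj("wrist",(546,-138,60),s)/.7); delta((542,168,160),-20)
E
```

```text
[ 546.16708414 -139.89667108  159.27952451] 1.35 [-0.24789882 -0.34152877  0.3012512 ]
[397.09930954 279.9920548 ]
shift [  -0.4 -109.8 -288.7] turn [-0.1  0.   0. ]
```

View pics/w1.png

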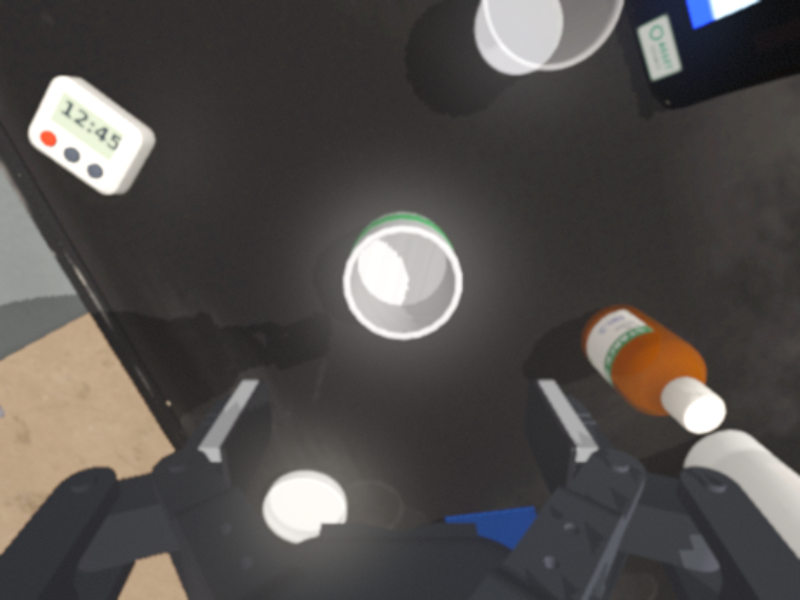

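The wrist picture shows the canister rim with its outer edge running from x 343 to 463 and y 226 to 340, so its centre is about (403,283).

Emit:
carry_out(deltas=[[-1, 0, -20, -55, 0, 0, 0], [-1, 0, -42, -112, 0, 0, 0], [-1, 0, -64, -169, 0, 0, 0], [-1, 0, -86, -226, 0, 0, 0], [-1, 0, -106, -280, 0, 0, 0]])

```text
time_s: 2.02
eef_pos: [542.8, 159.2, 160.4]
ee_rot: [0.405, 0.58, 0.404, -0.58]
force: [1.5, -0.3, -0.6]
grip_width: 1.002
```

```bash
python3 - <<'E'
from h import *
import pickle
from scipy.optimize import least_squares
s=pickle.load(open("w1.pkl","rb"))
t=np.linspace(0,2*np.pi,73)
def ext(c,r,z):
    P=np.array([proj("wrist",(c[0]+r*np.cos(a),c[1]+r*np.sin(a),z),s)/.7 for a in t]); return np.r_[P.min(0),P.max(0)]
r=least_squares(lambda c:ext(c,37,60)-[343,226,463,340],[546,-138]); print("mouth",r.x,r.fun)
s=ctrl.sense();print(s["eef_pos"],s["time_s"],s["force"])
im=viewer.capture("wrist")[:,:,::-1];cv2.imwrite("pics/w2.png",cv2.resize(im,(800,600)))
pickle.dump(s,open("w2.pkl","wb"))
print(proj("wrist",(542,168,87),s)/.7)
E
```

```text
mouth [ 548.23719597 -142.52664253] [ 0.42834072 -0.02140781 -0.42637275 -0.01564053]
[542.82152471 159.20542598 160.36883952] 2.025 [ 1.51121523 -0.29053119 -0.55959802]
[391.31853451 282.5072802 ]
```

View pics/w2.png

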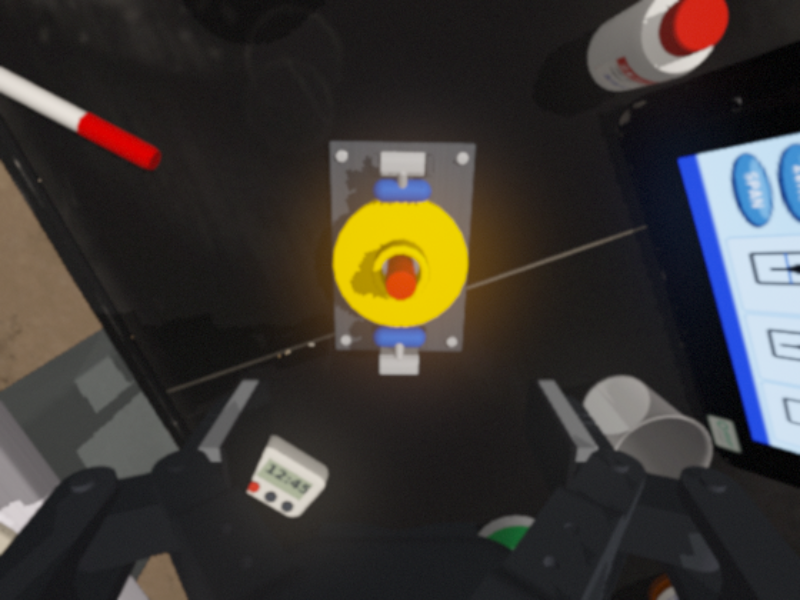

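The wrist picture shows the dock square to the jaws. The knob top is at about (401,285), the cover's outline runs x 333–468 and y 196–327, and the noses are at (403,190) and (400,337).

```bash
python3 - <<'E'
from h import *
import pickle
from scipy.optimize import least_squares
s=pickle.load(open("w2.pkl","rb"))
t=np.linspace(0,2*np.pi,73)
def ext(c,r,z):
    P=np.array([proj("wrist",(c[0]+r*np.cos(a),c[1]+r*np.sin(a),z),s)/.7 for a in t]); return np.r_[P.min(0),P.max(0)]
r=least_squares(lambda c:ext(c,45,39)-[333,196,468,327],[546,168]); print("cover",r.x,r.fun)
k=at_z("wrist",(401,285),87,s);print("knob",k, at_z("wrist",(403,190),45,s),at_z("wrist",(400,337),45,s))
delta((*((k[:2]+r.x)/2),66),-20)
E
```

```text
cover [546.29275689 164.04075666] [-0.40241829 -0.41103411  0.40217477  0.54069418]
knob [546.57636813 164.75863833  87.        ] [564.5751492  209.52837773  45.        ] [528.90481744 117.69410544  45.        ]
shift [94.3  4.5 -0.6] turn [-0.  -0.1  0. ]
```

Emit:
carry_out(deltas=[[-1, 30, 4.5, -0.6, 0, 0, 0], [-1, 65, 4.5, -0.6, 0, 0, 0], [-1, 97, 4.5, -0.6, 0, 0, 0], [-1, 97, 4.5, -0.6, 0, 0, 0], [0.2, 97, 4.5, -0.6, 0, 0, 0]], newtons=40)

```text
time_s: 2.7
eef_pos: [548.3, 157.3, 64.4]
ee_rot: [0.405, 0.581, 0.404, -0.579]
force: [-0.0, 0.4, 0.7]
grip_width: 0.816
```

```bash
python3 - <<'E'
from h import *
s=ctrl.sense();print(s["eef_pos"],s["time_s"],s["force"],s["grip_width"])
im=viewer.capture("wrist")[:,:,::-1];cv2.imwrite("pics/w3.png",im)
E
```

```text
[548.33779661 157.28155833  64.41517977] 2.7 [-0.0294365   0.3955854   0.67577128] 0.8164516534338205
```

View pics/w3.png

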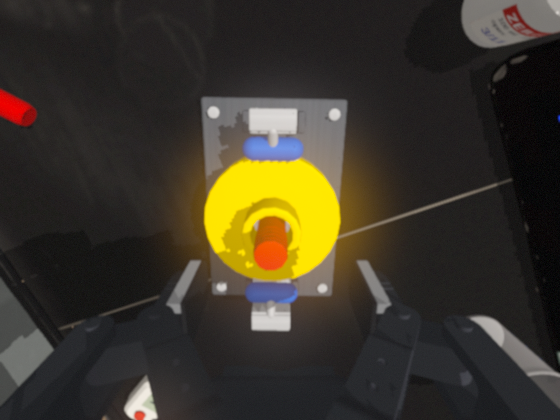

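The knob top is at about (270,255) in the raw picture, and the jaws are about 7 mm off along the dock's length. I'll measure again and correct.

```bash
python3 - <<'E'
from h import *
s=ctrl.sense();print(s["eef_pos"],s["time_s"],s["dq"].round(3))
k=at_z("wrist",(270.5,255),87,s,1);print("knob",k)
delta((546.3,164.4,63.5),-20.5);delta((k[0],k[1],63.5),-20.5)
E
```

```text
[548.44210541 157.53447226  64.58284614] 2.75 [ 0.008 -0.001 -0.001 -0.001 -0.006  0.001]
knob [546.70293642 165.1452042   87.        ]
shift [ 1.1 -4.4 -5.7] turn [ 0.3 -0.1 -0.1]
shift [ 1.1 -4.3 -6.5] turn [ 0.3 -0.1 -0.1]
```

Emit:
carry_out(deltas=[[0.0, 1, -4.4, -6.1, 0, 0, 0], [0.0, 1, -4.4, -6.1, 0, 0, 0], [0.0, 1, -4.4, -6.1, 0, 0, 0], [0.0, 1, -4.4, -6.1, 0, 0, 0], [0.0, 1, -4.4, -6.1, 0, 0, 0]])

```text
time_s: 3.38
eef_pos: [545.5, 165.3, 61.8]
ee_rot: [0.405, 0.58, 0.405, -0.58]
force: [0.4, 0.2, 0.8]
grip_width: 0.503
```

```bash
python3 - <<'E'
from h import *
s=ctrl.sense();print(s["eef_pos"],s["time_s"],s["force"],s["grip_width"],s["dq"].round(3))
im=viewer.capture("wrist")[:,:,::-1];cv2.imwrite("pics/w4.png",im[100:420,100:460])
delta((546.5,164.8,63.5),-20.5)
E
```

```text
[545.47339687 165.31498578  61.81933561] 3.375 [0.42717268 0.16241998 0.81037262] 0.502784835156998 [-0.001  0.002  0.001  0.001 -0.001  0.   ]
shift [-1.7  1.2  0.1] turn [ 0.4 -0.   0. ]
```

View pics/w4.png

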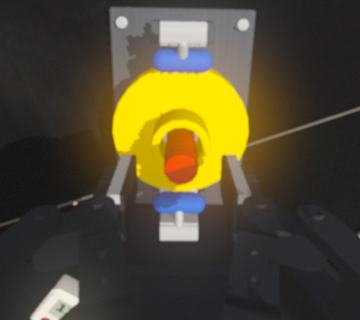

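Jaws and knob are centred: fingers at 128 and 232 in the crop, knob at 181. I'll rise 1.7 mm and close.

Emit:
carry_out(deltas=[[0.0, -1.7, 0.7, 0, 0, 0, 0], [1, -1.7, 0.7, 0, 0, 0, 0], [1, -1.7, 0.7, 0, 0, 0, 0], [1, -1.7, 0.7, 0, 0, 0, 0], [1, -1.7, 0.7, 0, 0, 0, 0]], newtons=70)

```text
time_s: 4.05
eef_pos: [546.2, 165.1, 63.6]
ee_rot: [0.405, 0.58, 0.405, -0.58]
force: [0.9, -0.4, 0.5]
grip_width: -0.005
```

Emit:
carry_out(deltas=[[1, -1.7, 0, 0, 0, 0, 0], [1, -3, 0, 0, 0, 0, 0], [1, -6, 0, 0, 0, 0, 0], [1, -9, 0, 0, 0, 0, 0], [1, -12, 0, 0, 0, 0, 0]])

```text
time_s: 4.68
eef_pos: [546.1, 165.1, 75.8]
ee_rot: [0.405, 0.58, 0.405, -0.58]
force: [-0.4, 0.1, 0.0]
grip_width: 0.003
```

The gripper reads fully shut, so it missed the knob. I'll look.

```bash
python3 - <<'E'
from h import *
import pickle
s=ctrl.sense();print(s["eef_pos"],s["time_s"],s["force"],s["grip_width"]);pickle.dump(s,open("w5.pkl","wb"))
a=viewer.capture("wrist")[:,:,::-1];b=viewer.capture("side")[:,:,::-1]
print(proj("side",(546.3,164.4,87)),proj("scene",(546.3,164.4,87)))
cv2.imwrite("pics/w5.png",np.hstack([a[100:400,80:480],cv2.resize(b[190:290,190:320],(390,300))]))
E
```

```text
[546.13734854 165.12820754  75.78361975] 4.675 [-0.40803005  0.11297041  0.01472613] 0.003068334307530053
[256.54213861 230.01865795] [246.89753535 231.9734302 ]
```

View pics/w5.png

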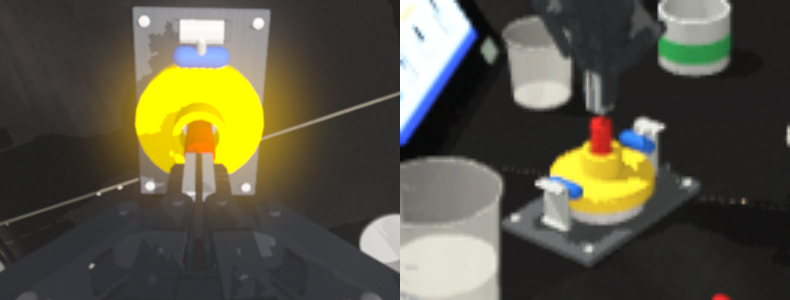

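```bash
python3 - <<'E'
from h import *
import pickle
s=pickle.load(open("w5.pkl","rb"));p=s["eef_pos"]
for dz in(0,13,26): 
    q=p+[0,0,dz]; print(dz,proj("wrist",q,s),proj("side",q),proj("scene",q))
print(proj("wrist",(546.3,164.4,87),s),proj("side",(546.3,164.4,75)))
a=cv2.imread("pics/w5.png")
c=viewer.capture("scene")[:,:,::-1];b=viewer.capture("side")[:,:,::-1]
cv2.imwrite("pics/w6.png",np.hstack([cv2.resize(c[190:260,210:290],(400,350),interpolation=2),cv2.resize(b[195:265,216:296],(400,350),interpolation=2)]))
E
```

```text
0 [278.74739059 247.30252555] [256.62524192 234.0107212 ] [247.01518076 234.88274444]
13 [278.74653357 257.81943977] [256.49526018 229.54303678] [246.72151061 231.69732661]
26 [278.74552436 269.9738172 ] [256.36429325 225.03648315] [246.42410646 228.46669468]
[279.47854342 257.31098439] [256.66185573 234.13773399]
```

View pics/w6.png

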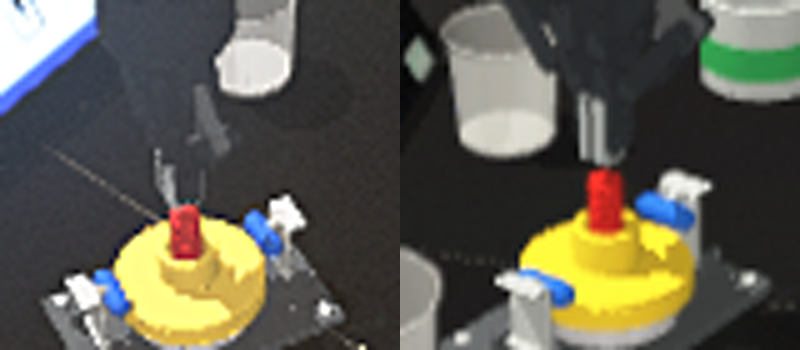

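The views agree that the shut fingertips are above the knob top, so the real finger ends are about 25 mm behind the reported TCP. I'll check that by gently touching the knob top with the shut fingers.

Emit:
carry_out(deltas=[[1, 4, 0, 0, 0, 0, 0], [1, 7, 0, 0, 0, 0, 0], [1, 8, 0, 0, 0, 0, 0], [1, 9, 0, 0, 0, 0, 0], [1, 9, 0, 0, 0, 0, 0]], newtons=40)

```text
time_s: 5.5
eef_pos: [546.1, 165.1, 66.5]
ee_rot: [-0.405, -0.58, -0.405, 0.58]
force: [-0.1, -0.2, -0.4]
grip_width: 0.001
```

Emit:
carry_out(deltas=[[1, 1, 0, 0, 0, 0, 0], [1, 2, 0, 0, 0, 0, 0], [1, 3, 0, 0, 0, 0, 0], [1, 3, 0, 0, 0, 0, 0], [1, 3, 0, 0, 0, 0, 0]])

```text
time_s: 6.12
eef_pos: [546.1, 165.1, 63.6]
ee_rot: [0.405, 0.58, 0.405, -0.58]
force: [-0.8, 0.4, 1.5]
grip_width: 0.0
```

Emit:
carry_out(deltas=[[1, 1, 0, 0, 0, 0, 0], [1, 1.5, 0, 0, 0, 0, 0], [1, 2, 0, 0, 0, 0, 0], [1, 2, 0, 0, 0, 0, 0], [1, 2, 0, 0, 0, 0, 0]])

```text
time_s: 6.75
eef_pos: [546.3, 165.2, 63.5]
ee_rot: [0.405, 0.58, 0.405, -0.579]
force: [-7.2, -1.9, 17.8]
grip_width: -0.002
```

Contact came at TCP z = 63.5 with the knob top at 87, so the real fingertips sit 23.5 mm behind the reported TCP. I'll use that offset for every height. Next: rise, open, and go down to TCP z ≈ 39 (tips at 62.5 or higher, just over the collar).

Emit:
carry_out(deltas=[[1, -6, 0, 0, 0, 0, 0], [-0.2, -6, 0, 0, 0, 0, 0], [-0.2, -6, 0, 0, 0, 0, 0], [-0.2, -6, 0, 0, 0, 0, 0], [-0.2, -6, 0, 0, 0, 0, 0]])

```text
time_s: 7.38
eef_pos: [546.0, 165.1, 67.3]
ee_rot: [-0.405, -0.58, -0.405, 0.58]
force: [0.1, -0.3, 1.2]
grip_width: 0.597
```

Emit:
carry_out(deltas=[[-0.2, 0, 0, 0, 0, 0, 0], [-0.2, 10, 0, 0, 0, 0, 0], [-0.2, 20, 0, 0, 0, 0, 0], [-0.2, 28, 0, 0, 0, 0, 0], [-0.2, 28, 0, 0, 0, 0, 0]])

```text
time_s: 8.0
eef_pos: [545.7, 165.1, 38.6]
ee_rot: [-0.405, -0.579, -0.405, 0.58]
force: [0.0, 0.4, -0.2]
grip_width: 0.598
```

Emit:
carry_out(deltas=[[1, -1, 0.5, 0, 0, 0, 0], [1, -1, 0.5, 0, 0, 0, 0], [1, -1, 0.5, 0, 0, 0, 0], [1, -1, 0.5, 0, 0, 0, 0], [1, -1, 0.5, 0, 0, 0, 0]], newtons=70)

```text
time_s: 8.62
eef_pos: [546.9, 165.1, 41.2]
ee_rot: [0.405, 0.58, 0.405, -0.579]
force: [-1.5, -0.1, 5.9]
grip_width: 0.185
```

The knob is held (width 0.185). Now a slow straight pull.

Emit:
carry_out(deltas=[[1, -3, 0, 0, 0, 0, 0], [1, -6, 0, 0, 0, 0, 0], [1, -9, 0, 0, 0, 0, 0], [1, -12, 0, 0, 0, 0, 0], [1, -15, 0, 0, 0, 0, 0]])

```text
time_s: 9.25
eef_pos: [546.6, 165.0, 55.8]
ee_rot: [0.405, 0.58, 0.405, -0.58]
force: [0.4, -0.7, -6.0]
grip_width: 0.18
```

Emit:
carry_out(deltas=[[1, -4, 0, 0, 0, 0, 0], [1, -8, 0, 0, 0, 0, 0], [1, -12, 0, 0, 0, 0, 0], [1, -16, 0, 0, 0, 0, 0], [1, -20, 0, 0, 0, 0, 0]])

```text
time_s: 9.88
eef_pos: [546.7, 165.0, 76.0]
ee_rot: [0.405, 0.58, 0.405, -0.579]
force: [-0.6, 0.2, -2.9]
grip_width: 0.184
```

Emit:
carry_out(deltas=[[1, -10, 0, 0, 0, 0, 0], [1, -20, 0, 0, 0, 0, 0], [1, -30, 0, 0, 0, 0, 0], [1, -40, 0, 0, 0, 0, 0], [1, -40, 0, 0, 0, 0, 0]])

```text
time_s: 10.5
eef_pos: [547.0, 165.0, 116.4]
ee_rot: [0.405, 0.58, 0.405, -0.579]
force: [0.2, -1.5, -2.5]
grip_width: 0.183
```

```bash
python3 - <<'E'
from h import *
s=ctrl.sense();print(s["eef_pos"],s["time_s"],s["force"],s["grip_width"])
a=viewer.capture("wrist")[:,:,::-1];b=viewer.capture("side")[:,:,::-1]
cv2.imwrite("pics/w7.png",np.hstack([a[100:400,80:480],cv2.resize(b[150:260,190:320],(390,300))]))
delta((548.2,-142.5,s["eef_pos"][2]),-20.5,s)
E
```

```text
[547.00207331 165.02741646 116.44087257] 10.5 [ 0.17766327 -1.45209604 -2.51367727] 0.18309281633830873
shift [-1.000e-01  1.069e+02  2.883e+02] turn [ 0.4 -0.  -0.1]
```

View pics/w7.png

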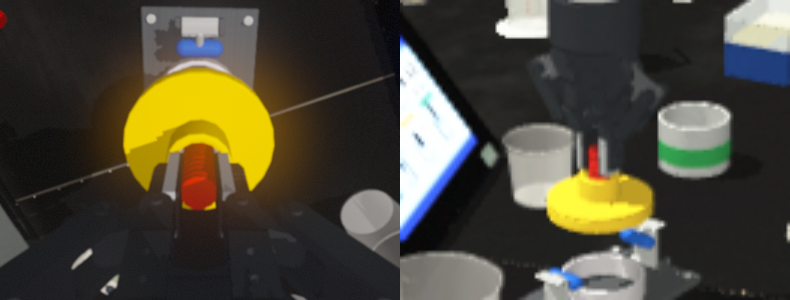

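The pair is out of the dock, nested and level, held by the knob. Carrying it to the canister.

Emit:
carry_out(deltas=[[1, 0, 6, 15, 0, 0, 0], [1, 0, 16, 43, 0, 0, 0], [1, 0, 29, 78, 0, 0, 0], [1, 0, 42, 113, 0, 0, 0], [1, 0, 55, 148, 0, 0, 0]])

```text
time_s: 11.22
eef_pos: [546.9, 4.9, 115.2]
ee_rot: [-0.405, -0.58, -0.405, 0.58]
force: [-0.7, 1.0, -2.5]
grip_width: 0.18
```

Emit:
carry_out(deltas=[[1, 0, 13, 35, 0, 0, 0], [1, 0, 26, 70, 0, 0, 0], [1, 0, 37, 100, 0, 0, 0], [1, 0, 46, 125, 0, 0, 0], [1, 0, 52, 140, 0, 0, 0]])

```text
time_s: 11.85
eef_pos: [547.4, -144.1, 115.2]
ee_rot: [-0.404, -0.58, -0.405, 0.58]
force: [0.4, 0.2, -2.1]
grip_width: 0.182
```

Emit:
carry_out(deltas=[[1, 0, 0, 0, 0, 0, 0], [1, 0, 0, 0, 0, 0, 0], [1, 0, 0, 0, 0, 0, 0], [1, 0, 0, 0, 0, 0, 0], [1, 0, 0, 0, 0, 0, 0]])

```text
time_s: 12.48
eef_pos: [548.0, -142.0, 115.5]
ee_rot: [0.405, 0.58, 0.405, -0.58]
force: [-0.6, 0.3, -3.6]
grip_width: 0.181
```

```bash
python3 - <<'E'
from h import *
s=ctrl.sense();print(s["eef_pos"],s["time_s"],s["force"],s["grip_width"],s["dq"].round(3))
delta((548.2,-142.5,90),-20.5,s)
b=viewer.capture("side")[:,:,::-1];c=viewer.capture("scene")[:,:,::-1]
p=proj("side",(548,-142,60)).astype(int);q=proj("scene",(548,-142,60)).astype(int);print(p,q)
f=lambda i,p:cv2.resize(i[p[1]-50:p[1]+40,p[0]-50:p[0]+40],(400,400),interpolation=2)
cv2.imwrite("pics/w8.png",np.hstack([f(b,p),f(c,q)]))
E
```

```text
[ 547.97149805 -141.97082391  115.5030974 ] 12.475 [-0.6275273   0.25217165 -3.64829315] 0.18100150745382512 [-0.003  0.002 -0.004 -0.001  0.002  0.   ]
shift [25.5  0.4  0.4] turn [ 0.4 -0.   0. ]
[287 191] [311 187]
```

View pics/w8.png

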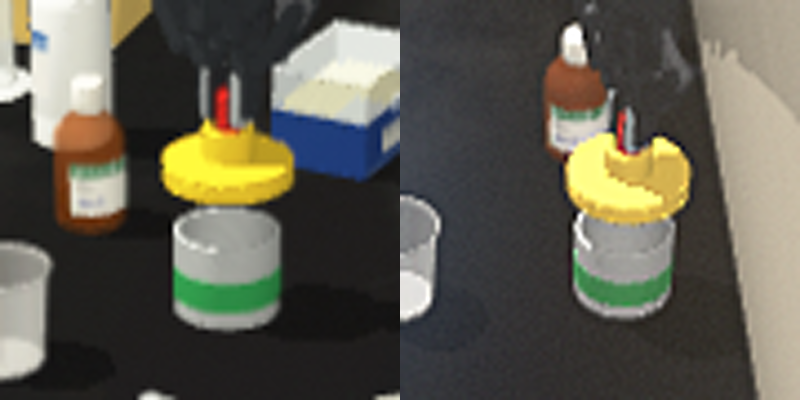

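Cover and canister line up in both views. Lowering gently, with seating expected at TCP z ≈ 71.

Emit:
carry_out(deltas=[[1, 8, 0.4, 0.4, 0, 0, 0], [1, 17, 0.4, 0.4, 0, 0, 0], [1, 25, 0.4, 0.4, 0, 0, 0], [1, 30, 0.4, 0.4, 0, 0, 0], [1, 32, 0.4, 0.4, 0, 0, 0]])

```text
time_s: 13.2
eef_pos: [548.1, -142.7, 83.1]
ee_rot: [-0.405, -0.58, -0.405, 0.58]
force: [-0.8, -1.0, -3.0]
grip_width: 0.182
```

Emit:
carry_out(deltas=[[1, 1.5, 0, 0, 0, 0, 0], [1, 3, 0, 0, 0, 0, 0], [1, 4.5, 0, 0, 0, 0, 0], [1, 6, 0, 0, 0, 0, 0], [1, 7, 0, 0, 0, 0, 0]])

```text
time_s: 13.82
eef_pos: [548.2, -142.8, 76.4]
ee_rot: [0.405, 0.58, 0.405, -0.58]
force: [-0.4, -0.4, -2.7]
grip_width: 0.182
```

Emit:
carry_out(deltas=[[1, 1, 0, 0, 0, 0, 0], [1, 2, 0, 0, 0, 0, 0], [1, 3, 0, 0, 0, 0, 0], [1, 3.5, 0, 0, 0, 0, 0], [1, 3.5, 0, 0, 0, 0, 0]])

```text
time_s: 14.45
eef_pos: [548.2, -142.8, 73.0]
ee_rot: [-0.405, -0.58, -0.405, 0.58]
force: [-0.0, -0.6, -1.4]
grip_width: 0.18
```

Emit:
carry_out(deltas=[[1, 0.5, 0, 0, 0, 0, 0], [1, 1, 0, 0, 0, 0, 0], [1, 1.5, 0, 0, 0, 0, 0], [1, 1.5, 0, 0, 0, 0, 0], [1, 1.5, 0, 0, 0, 0, 0]])

```text
time_s: 15.08
eef_pos: [548.2, -142.8, 71.5]
ee_rot: [0.405, 0.58, 0.405, -0.58]
force: [0.2, -0.5, -2.5]
grip_width: 0.185
```

Emit:
carry_out(deltas=[[1, 0.4, 0, 0, 0, 0, 0], [1, 0.7, 0, 0, 0, 0, 0], [1, 1, 0, 0, 0, 0, 0], [1, 1, 0, 0, 0, 0, 0], [1, 1, 0, 0, 0, 0, 0]])

```text
time_s: 15.7
eef_pos: [548.3, -142.8, 71.2]
ee_rot: [0.405, 0.58, 0.405, -0.58]
force: [-3.4, 0.9, 5.1]
grip_width: 0.182
```

Contact came at TCP z 71.2, exactly the predicted seating height, with about 7 N. The lid is seated, so I'll let go, rise a little and open.

Emit:
carry_out(deltas=[[1, 0, 0, 0, 0, 0, 0], [-0.3, 0, 0, 0, 0, 0, 0], [-0.3, 0, 0, 0, 0, 0, 0], [-0.3, -1, 0, 0, 0, 0, 0], [-0.3, -1, 0, 0, 0, 0, 0]])

```text
time_s: 16.32
eef_pos: [548.3, -142.9, 71.6]
ee_rot: [0.405, 0.58, 0.405, -0.58]
force: [1.0, -0.6, 0.1]
grip_width: 0.652
```

```bash
python3 - <<'E'
from h import *
s=ctrl.sense();print(s["eef_pos"],s["time_s"],s["force"],s["grip_width"])
a=viewer.capture("wrist")[:,:,::-1];b=viewer.capture("side")[:,:,::-1]
s=ctrl.sense();print(proj("wrist",(548.2,-142.8,117),s),proj("wrist",(548.2,-142.8,91),s))
p=(287,191)
cv2.imwrite("pics/w9.png",np.hstack([a[100:400,80:480],cv2.resize(b[p[1]-50:p[1]+40,p[0]-60:p[0]+60],(400,300))]))
E
```

```text
[ 548.25615198 -142.85258462   71.57449556] 16.325 [ 1.03078093 -0.61934537  0.09705954] 0.6523491128973153
[278.73198731 292.20625547] [278.73985811 263.65496787]
```

View pics/w9.png

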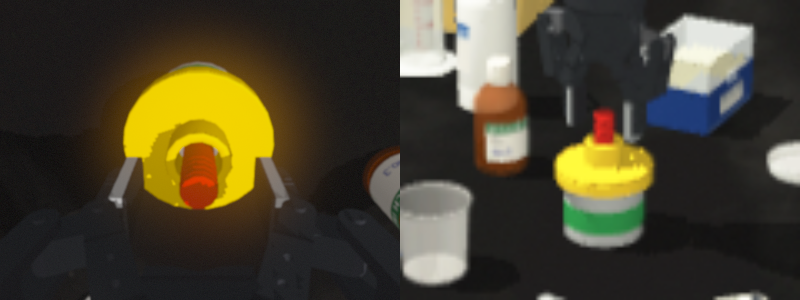

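The pair is seated on the canister, the fingers are open, and the knob and collar are centred between the jaws. Going down around the collar.

Emit:
carry_out(deltas=[[-0.3, 4, 0, 0, 0, 0, 0], [-0.3, 9, 0, 0, 0, 0, 0], [-0.3, 14, 0, 0, 0, 0, 0], [-0.3, 18, 0, 0, 0, 0, 0], [-0.3, 19, 0, 0, 0, 0, 0]], newtons=30)

```text
time_s: 17.05
eef_pos: [548.1, -142.7, 52.1]
ee_rot: [-0.405, -0.58, -0.405, 0.58]
force: [-0.4, -0.2, 0.6]
grip_width: 0.646
```

Emit:
carry_out(deltas=[[-0.3, 0, 0, 0, 0, 0, 0], [1, 0, 0, 0, 0, 0, 0], [1, 0, 0, 0, 0, 0, 0], [1, 0, 0, 0, 0, 0, 0], [1, 0, 0, 0, 0, 0, 0]])

```text
time_s: 17.68
eef_pos: [548.3, -142.8, 52.9]
ee_rot: [0.405, 0.58, 0.405, -0.58]
force: [-1.4, 0.4, 5.4]
grip_width: 0.409
```

The collar is gripped (0.409 ≈ 35 mm). Lifting slowly and straight.

Emit:
carry_out(deltas=[[1, -2, 0, 0, 0, 0, 0], [1, -5, 0, 0, 0, 0, 0], [1, -8, 0, 0, 0, 0, 0], [1, -11, 0, 0, 0, 0, 0], [1, -15, 0, 0, 0, 0, 0]])

```text
time_s: 18.3
eef_pos: [548.2, -142.7, 67.7]
ee_rot: [-0.405, -0.58, -0.405, 0.58]
force: [-0.4, -0.6, -0.6]
grip_width: 0.41
```

Emit:
carry_out(deltas=[[1, -4, 0, 0, 0, 0, 0], [1, -9, 0, 0, 0, 0, 0], [1, -14, 0, 0, 0, 0, 0], [1, -20, 0, 0, 0, 0, 0], [1, -26, 0, 0, 0, 0, 0]])

```text
time_s: 18.92
eef_pos: [548.2, -142.8, 93.9]
ee_rot: [0.405, 0.58, 0.405, -0.58]
force: [0.6, 0.4, -1.1]
grip_width: 0.412
```

Emit:
carry_out(deltas=[[1, -8, 0, 0, 0, 0, 0], [1, -20, 0, 0, 0, 0, 0], [1, -34, 0, 0, 0, 0, 0], [1, -48, 0, 0, 0, 0, 0], [1, -58, 0, 0, 0, 0, 0]])

```text
time_s: 19.55
eef_pos: [548.4, -142.8, 152.7]
ee_rot: [0.405, 0.58, 0.405, -0.579]
force: [0.3, 0.6, -1.3]
grip_width: 0.41
```

Emit:
carry_out(deltas=[[1, 0, 0, 0, 0, 0, 0], [1, 0, 0, 0, 0, 0, 0], [1, 0, 0, 0, 0, 0, 0], [1, 0, 0, 0, 0, 0, 0], [1, 0, 0, 0, 0, 0, 0]])

```text
time_s: 20.18
eef_pos: [548.1, -142.8, 151.4]
ee_rot: [-0.405, -0.58, -0.405, 0.58]
force: [-0.3, -0.2, -1.0]
grip_width: 0.408
```

```bash
python3 - <<'E'
from h import *
s=ctrl.sense();print(s["eef_pos"],s["time_s"],s["force"],s["grip_width"],abs(s["dq"]).max())
a=viewer.capture("scene")[:,:,::-1];b=viewer.capture("side")[:,:,::-1]
f=lambda i,p:cv2.resize(i[p[1]-90:p[1]+40,p[0]-65:p[0]+65],(400,400))
cv2.imwrite("pics/w10.png",np.hstack([f(b,(287,191)),f(a,(311,187))]))
E
```

```text
[ 548.13487868 -142.76655956  151.35925169] 20.175 [-0.27928133 -0.17733865 -1.0297449 ] 0.40802313460167333 0.0021770599397382944
```

View pics/w10.png

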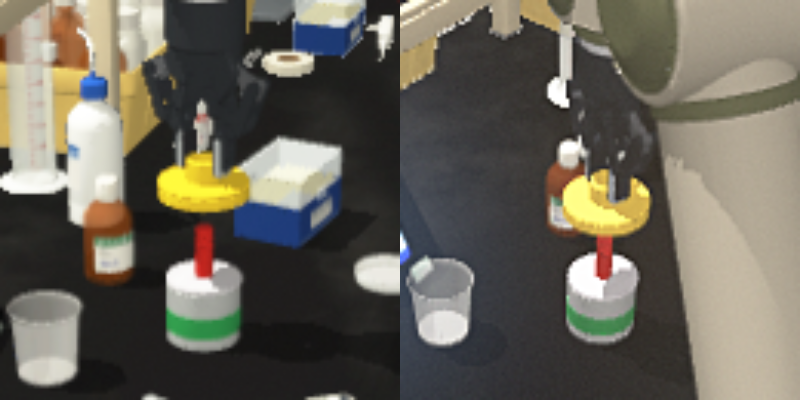

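The cover is held level at side crop (203,188). The inner lid is seated level on the canister and its knob stands free below the cover. Handing in.

```bash
python3 - <<'E'
from rig import ctrl, order
print(order.finish_job()); s=ctrl.sense(); print(s["time_s"],s["grip_width"],s["force"])
E
```

```text
the job is handed in; nothing more can be done
None
the job is handed in; nothing more can be done
```

I handed the job in at about 20 s of robot time. The inner lid is seated on the canister, and the yellow cover is held level in the gripper about 10 cm above it. The hand-in gives no verdict, so this rests on my own checks.

- **First grasp missed:** the fingers closed above the knob and reached fully shut. Touching the knob top with them (about 18 N) showed the real fingertips are about 23.5 mm short of the reported TCP. I used that offset for all later heights.
- **Dock and canister:** I gripped the knob, pulled the nested pair straight out of the dock and lowered it onto the canister. Contact came at TCP z 71.2 mm, the height predicted for seating, with about 7 N.
- **Cover:** I then let go, gripped the collar and lifted the cover off alone.
- **Last checks:** grip opening was 0.408 (about 35 mm, the collar's width), the lift force was about 1 N (the cover's weight), and the arm was still. The side and scene views show the cover level and clear of the knob, and the lid flat on an upright canister. The nearby bystanders looked in place. I did not measure how far they or the canister moved.

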